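Rock the vial gate over to the orange chute

TASK

Push the empty grey tray along its track, without lifting it, up to the end stop under the chute that holds the orange-capped vials. Then press the red pad of the seesaw gate over the other chute fully down with the fingertips, so that the gate rocks over to its stop and all three orange-capped vials roll down into the tray while the blue-capped ones stay held. Do not touch any vial, disturb nothing else on the bench, and leave the gate rocked over.

Things in the scene. Friction and masses are not known exactly. Their poses are not given: they have to be found in the camera images.
- rack: Vial dispenser fixed to the bench: two white chutes side by side, centre lines at its y = +65 and -65 mm, falling 10 degrees towards its -x. Origin at bench level under the gate's pivot, midway between the chutes; x points uphill (away from the robot), y left, z up. A grey pivot post (40 mm wide, top 120 mm over the bench) stands between the chutes at x = 5 to 21 mm.
- gate (a joint): Seesaw gate: upright 3 mm steel plate across both chutes at rack x = 0, pivot 118 mm over the bench. 0 = level, both chutes shut (starts within 0.04 of it). Positive: left (+y) end up, left chute open, right end down and still shut; negative the other way. Stops at +-0.45 rad; fully open only near a stop. Stiff hinge, stays where left; about 2 N on a pad moves it.
- pad_left (a point): Centre of the top of the red press pad on the gate's left (+y) end, over the left chute: 26 mm (x) by 36 mm (y), 6 mm thick, rack x = -11.5 mm, 68 mm from the pivot, 146 mm over the bench when level. Pressed to the stop it sinks 32 mm and shifts outward 6 mm. Moves with the gate.
- pad_right (a point): The same for the red pad on the gate's right (-y) end, over the right chute.
- chute_orange: The chute that holds the orange-capped vials (left or right, it varies). Origin at bench level on its centre line under the gate; axes as the rack's. 60 mm wide, 10 mm side walls; its floor is 85 mm over the bench at the gate; its open lower lip is at x = -55 mm, 75 mm over the bench (side walls there 86 mm).
- chute_blue: The chute that holds the blue-capped vials, on the other side. Origin and axes likewise.
- tray_mid (a point): Centre, half-way up, of the loose empty grey tray: open box 110 (x) by 96 (y) by 56 mm high, walls and floor 4 mm, 0.25 to 0.5 kg. It stands in the track, rim 64 mm over the bench, within 20 mm of midway between the chutes, and slides along the rack's y with 2 mm play at the rails.
- track (a point): Middle of the floor of the tray's track, in front of and below the chute lips, at rack x = -94 mm, 8 mm over the bench. The track runs along the rack's y; 10 mm high, 10 mm thick rails on both sides and black end stops with inner faces at y = +-114 mm. A tray pushed against an end stop stands centred under that side's chute (within 2 mm).
- tray: The same tray; origin at the centre of its underside.
- orange1: With orange cap and amber glass, a vial lying on its side across its chute, 20 mm diameter, 46 mm long, 25 g; origin at its centre. Number 1 from the gate.
- blue1: With blue cap and white glass, a vial lying on its side across its chute, 20 mm diameter, 46 mm long, 25 g; origin at its centre. Number 1 from the gate.
- orange2: With orange cap and amber glass, a vial lying on its side across its chute, 20 mm diameter, 46 mm long, 25 g; origin at its centre. Number 2 from the gate.
- blue2: With blue cap and white glass, a vial lying on its side across its chute, 20 mm diameter, 46 mm long, 25 g; origin at its centre. Number 2 from the gate.
- orange3: With orange cap and amber glass, a vial lying on its side across its chute, 20 mm diameter, 46 mm long, 25 g; origin at its centre. Number 3 from the gate.
- blue3: With blue cap and white glass, a vial lying on its side across its chute, 20 mm diameter, 46 mm long, 25 g; origin at its centre. Number 3 from the gate.
- beaker: Bystander: small glass beaker, 54 mm wide, 65 mm high, left of the dispenser; origin under its centre.
- jar: Bystander: amber jar, 48 mm wide, 60 mm high, right of the dispenser; origin under its centre.
- media: Bystander: glass media bottle, 68 mm wide, 150 mm high, orange cap; origin under its centre.
- dishes: Bystander: stack of three culture dishes, 92 mm wide, 42 mm high; origin under its centre.
- tipbox: Bystander: blue and white pipette-tip box, 120 x 80 x 62 mm; origin under its centre.
- timer: Bystander: black bench timer, 75 x 60 x 18 mm; origin under its centre.
Mind the look-alikes: they are no part of the job. What is shaped like the tray but pink is not meant.

How it is judged:
On the way, in this order (a step that is already met when the one before it is completed fails the run):
1. the tray stands under the orange chute, the gate still shut (y of tray_mid in the frame of chute_orange between -0.01 and 0.01 m and value of joint gate between -0.2 and 0.2 rad), for 0.2 s.
2. the gate is rocked over to its stop ((value of joint gate above 0.38 rad or value of joint gate below -0.38 rad)), for 0.2 s.
At the end, for the whole second after the job is handed in: All three orange-capped vials lie at rest in the tray, below its rim; the tray stands in its track centred within 10 mm under the orange chute; the gate is rocked over to at least 0.38 rad of its 0.45; all three blue-capped vials still lie in their chute behind the gate ((value of joint gate above 0.38 rad or value of joint gate below -0.38 rad) and y of tray_mid in the frame of chute_orange between -0.01 and 0.01 m and x of tray_mid in the frame of rack between -0.104 and -0.084 m and linear speed of tray below 0.02 m/s and x of orange1 in the frame of tray_mid between -0.052 and 0.052 m and y of orange1 in the frame of tray_mid between -0.046 and 0.046 m and z of orange1 in the frame of tray_mid between -0.03 and 0.02 m and linear speed of each of orange1, orange2, orange3 below 0.03 m/s and x of orange2 in the frame of tray_mid between -0.052 and 0.052 m and y of orange2 in the frame of tray_mid between -0.046 and 0.046 m and z of orange2 in the frame of tray_mid between -0.03 and 0.02 m and x of orange3 in the frame of tray_mid between -0.052 and 0.052 m and y of orange3 in the frame of tray_mid between -0.046 and 0.046 m and z of orange3 in the frame of tray_mid between -0.03 and 0.02 m and x of blue1 in the frame of chute_blue between 0.004 and 0.09 m and y of blue1 in the frame of chute_blue between -0.03 and 0.03 m and z of each of blue1, blue2, blue3 in the frame of chute_blue above 0.08 m and x of blue2 in the frame of chute_blue between 0.004 and 0.09 m and y of blue2 in the frame of chute_blue between -0.03 and 0.03 m and x of blue3 in the frame of chute_blue between 0.004 and 0.09 m and y of blue3 in the frame of chute_blue between -0.03 and 0.03 m); the robot touches nothing.
It fails at once if the tray is lifted or tipped (height (world z) of tray_mid above 0.05 m or angle between tray's own z axis and vertical above 0.25 rad).
It fails at once if the robot touches a vial (contact force between any of the arm, the fingers and orange1 above 0.3 N or contact force between any of the arm, the fingers and orange2 above 0.3 N or contact force between any of the arm, the fingers and orange3 above 0.3 N or contact force between any of the arm, the fingers and blue1 above 0.3 N or contact force between any of the arm, the fingers and blue2 above 0.3 N or contact force between any of the arm, the fingers and blue3 above 0.3 N).
It fails at once if a blue-capped vial leaves its place behind the gate (x of any of blue1, blue2, blue3 in the frame of chute_blue below 0.002 m).
It fails at once if a bystander is disturbed (distance of any of beaker, jar, media, dishes, tipbox, timer from where it was at the start of the episode above 0.025 m).
It also fails if it takes over 40 s, if anything falls off the work surface, if the arm or the gripper's body presses on something with over 40 N, if the wrist force passes 120 N, or if a joint passes its speed limit or range.

ROBOT

A 7-joint arm with a two-finger parallel gripper is mounted at the origin on the work surface. World frame = base frame: x ahead of the robot, y to its left, z up, the work surface at z = 0. Lengths are in m, angles in rad, forces in N, time in s.
With the tool pointing down it reaches from about 0.35 to 0.9 m from the base axis. Payload 7.2 kg.
Tool frame: the origin (TCP) lies at the very end of the fingers, on their centre line; the grasp point (between the pads) lies 19 mm behind it; z points along the fingers, y is the line along which they close (so a half turn about z gives the same grasp; the last joint's range is limited). The gripper opens to 88 mm and grips with 3 to 60 N. Pads are 20 mm wide; open, the fingers measure 115 mm over their backs; the gripper's body (75 mm by 178 mm) begins 61 mm behind the grasp point.
Start: joints at [1.074, 0.411, -0.013, 1.596, 0.006, 1.134, -0.082], TCP at [0.26, -0.568, 0.223] pointing down, gripper open.
Joint ranges: [-2.95, 2.95], [-0.29, 1.99], [-1.47, 1.44], [0.14, 2.54], [-1.03, 4.17], [0.13, 1.85], [-2.86, 2.86]. Speed limits (rad/s): [2.39, 2.39, 3.01, 3.01, 3.14, 3.14, 3.14].

INTERFACE

Orientations are given as a rotation vector (axis times angle).
In Python, from workcell import get_obs, capture, sign_off gives the robot as it stands.
- The arm moves only by the tool play_rows, never from a script. Its argument "rows" is one flat list of numbers, 7 for each row, row after row: the turn, a rotation vector about the world's x, y, z in degrees, then the shift along the world's x, y, z in m, then the closure, from -1 (fully open) to 1 (shut), so that 0 is half open. A call has 1 to 8 rows; each row is the pose to reach, as a shift and turn from the pose commanded when the call began; what a row does not reach only later rows make up. A row lasts 1/10 s, in which the tool goes at most 50 mm and 8.59 degrees, less where a joint would pass 70% of its speed; a pose out of reach is approached as far as the arm can. A call with a gripper value outside its range is refused whole. The fingers move at their own pace and stop on an object; "newtons" is the grip in N (left out, the last holds). Time passes only in rows, so rows that repeat a pose let the fingers close. It gives the time, the measured TCP pose, the force, the opening and the grip force at its end, in the units of the state.
- get_obs(): the state, without advancing time (a new reading comes with each control period).
- capture(name): name is "scene" or "top" or "wrist"; returns a dict with "color" (420x560x3 uint8, red, green, blue), "z_map" (420x560 float32, m along the optical axis (not along the pixel's ray), 0 where there is no reading), "intrinsics" (3x3 intrinsics, pixels), "k1" (the pictures are not rectified: a ray, as slopes to the right and down, at radius r is drawn at 1 + k1 r^2 times it, then the intrinsics apply), "origin" and "orientation" of the camera in the world; the wrist camera has in their place "T_tool_cam" (4x4, takes a point from camera to tool coordinates, whose origin is the TCP and whose axes are the flange's). Camera axes: x right, y down, z forward; pixel columns grow to the right and rows downward; lengths in m; the calibration is good to about 2 mm. A picture is of the moment at which its call begins: read the wrist's pose just before it.
- sign_off(): hands the job in; it is judged then, once.
The state is a dict: "clock": time; "joints": joint angles; "dq": joint speeds; "joint_efforts": joint torques, N m; "tcp_pos": TCP position; "tool_rot": TCP orientation; "wrist_force": force on the tool from outside, world axes, zero at the start; "ft_torque": the same for the moment, N m; "opening": finger opening in m; "grip_force": force on a finger pad.
Only numpy, scipy, OpenCV 4.12 (cv2) and the standard library are available. Lean on these libraries where they do the work, as an engineer would, in place of code of your own. Each camera call takes 0.05 s, during which the arm holds its last target. There are 200 camera calls.

## Working session

There is one attempt and no reset: what is moved stays moved. The work goes in short steps, Python scripts to look and compute and a tool call to move; the robot and the scene stay as the last step left them, time stands still between calls to the robot, and variables do not carry over. Pictures are saved under pics/ and viewed, at most 10 in all, crops included, and the job is handed in when it is done.

Besides the shell and the picture viewer there is one more tool, called as name(argument=value, ...), one argument or row to a line, values as JSON. play_rows: Moves the arm, as the interface text tells. Its arguments: {"type":"object","properties":{"rows":{"type":"array"},"newtons":{"type":"number"}},"required":["rows"]}

```bash
mkdir -p pics; cat > h.py <<'E'
import numpy as np, cv2
from workcell import get_obs, capture, sign_off
from scipy.spatial.transform import Rotation as R
def rotm(o):
    o=np.array(o,float)
    return o if o.shape==(3,3) else (R.from_rotvec(o).as_matrix() if o.size==3 else R.from_quat(o).as_matrix())
def pts(c):
    "world point of every pixel from depth"
    K=np.array(c["intrinsics"]);h,w=c["z_map"].shape
    u,v=np.meshgrid(np.arange(w),np.arange(h))
    d=cv2.undistortPoints(np.stack([u,v],-1).reshape(-1,1,2).astype(np.float64),K,np.array([c["k1"],0,0,0,0.])).reshape(h,w,2)
    z=c["z_map"][...,None]
    p=np.concatenate([d*z,z],-1)
    return p@rotm(c["orientation"]).T+np.array(c["origin"])
E
python3 - <<'E'
from h import *
print(get_obs())
for n in("scene","top"):
    c=capture(n);np.savez(n+".npz",**{k:np.array(v) for k,v in c.items()})
    print(n,c["origin"],c["orientation"],c["k1"],c["intrinsics"])
    cv2.imwrite(f"pics/{n}0.png",c["color"][...,::-1])
E
```

```text
{'clock': 0.0, 'joints': array([ 1.07383836,  0.41193332, -0.01272252,  1.59704602,  0.00561587,
        1.13431957, -0.08219198]), 'dq': array([-0.00115313, -0.00164682, -0.00146936, -0.00275728,  0.00039025,
       -0.00043207,  0.00089891]), 'joint_efforts': array([ 1.05256851e-03, -5.87961674e+01,  6.42237850e-01, -2.91074789e+01,
       -5.38476440e-02,  1.83753757e-02,  1.18544285e-04]), 'tcp_pos': array([ 0.25958369, -0.56797146,  0.22178741]), 'tool_rot': array([-3.06809768e+00, -6.68079317e-01,  7.53951764e-04]), 'wrist_force': array([ 0.00186093,  0.05909719, -0.33998425]), 'ft_torque': array([-0.00589772, -0.0197267 ,  0.01333407]), 'grip_force': 0.0, 'opening': 0.08795242446772697}
scene [ 1.12838918 -1.02938663  1.22877287] [-2.24770394 -0.65278251  0.25559405] 0.004849479395912158 [[493.21304463   0.         278.98212592]
 [  0.         493.21304463 208.82184537]
 [  0.           0.           1.        ]]
top [0.35211641 0.00262652 1.23940719] [-2.14645091  2.12627312 -0.16418813] -0.014435700269835375 [[451.56351967   0.         281.31618965]
 [  0.         451.56351967 208.13308463]
 [  0.           0.           1.        ]]
```

View pics/scene0.png

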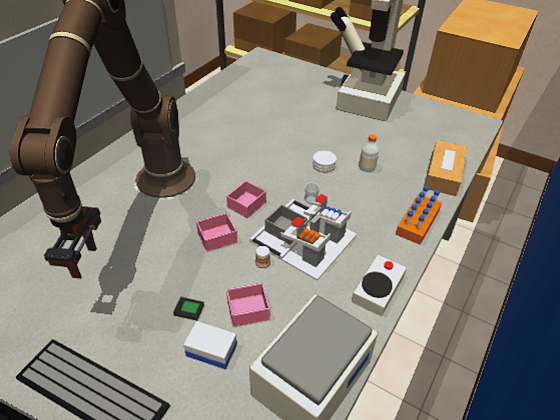

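View pics/top0.png

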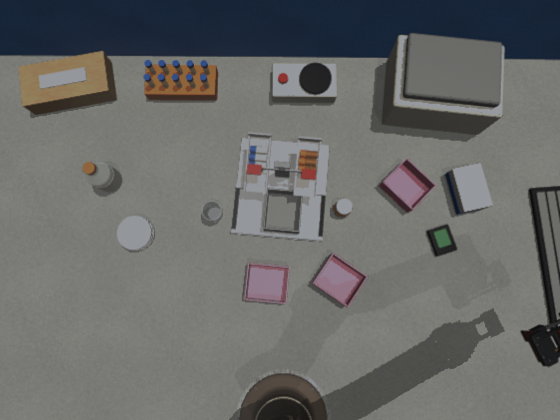

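The top view shows the rack near (282,185). The orange vials (308,158) are in its right (-y) chute and the blue ones (252,155) in the left. The red pads are at (254,170) and (309,174), the grey tray at (283,212), and three pink look-alike trays at (407,186), (267,284) and (338,280). The grey tray between the black end stops is the one meant. I'll measure it and confirm in a crop.

```bash
python3 - <<'E'
from h import *
def ld(n):
    d=np.load(n+".npz");return {k:d[k] for k in d}
for n,box in(("top",(225,125,335,245)),("scene",(245,180,360,275))):
    c=ld(n);P=pts(c);hsv=cv2.cvtColor(c["color"],cv2.COLOR_RGB2HSV).astype(int)
    x0,y0,x1,y1=box;roi=np.zeros(P.shape[:2],bool);roi[y0:y1,x0:x1]=1
    H,S,V=[hsv[...,i] for i in range(3)]
    ms={"red":((H<5)|(H>174))&(S>170)&(V>90),"orange":(H>6)&(H<18)&(S>170)&(V>90),"blue":(H>105)&(H<125)&(S>150)&(V>70),"black":(V<45)}
    for k,m in ms.items():
        nn,lab,st,ce=cv2.connectedComponentsWithStats((m&roi).astype(np.uint8))
        for i in range(1,nn):
            if st[i,4]>=12:
                q=P[lab==i];print(n,k,st[i,4],ce[i].round(1),"med",np.median(q,0).round(4),"lo",np.percentile(q,4,0).round(3),"hi",np.percentile(q,96,0).round(3))
    cr=c["color"][y0:y1,x0:x1,::-1];f=5
    cv2.imwrite(f"pics/{n}_crop.png",cv2.resize(cr,None,fx=f,fy=f,interpolation=cv2.INTER_CUBIC)[:600,:800])
    if n=="top":
        # rim of tray: height band 58..70 mm in front of the lips
        m=roi&(P[...,2]>.056)&(P[...,2]<.070); m[:188]=0
        q=P[m][:,:2].astype(np.float32);print("rim",m.sum(),cv2.minAreaRect(q*1000),P[m][:,2].mean())
        m=roi&(P[...,2]>.125)&(P[...,2]<.165)
        q=P[m][:,:2].astype(np.float32);print("gate",cv2.minAreaRect(q*1000))
E
```

```text
top black 27 [321.9 208.9] med [ 0.5458 -0.1013  0.0182] lo [ 0.516 -0.104  0.014] hi [ 0.576 -0.098  0.022]
rim 232 ((536.1571044921875, 6.021900177001953), (95.92041015625, 110.7799301147461), 85.4783935546875) 0.06309972021037999
gate ((663.0125122070312, 10.021400451660156), (182.28172302246094, 114.95184326171875), 85.53203582763672)
scene red 56 [320.7 198.1] med [0.6274 0.0736 0.1465] lo [0.615 0.061 0.141] hi [0.638 0.091 0.151]
scene red 73 [297.2 221. ] med [ 0.6159 -0.0577  0.1443] lo [ 0.602 -0.073  0.139] hi [ 0.627 -0.04   0.149]
scene orange 182 [309.3 235.2] med [ 0.6619 -0.0594  0.1084] lo [ 0.636 -0.08   0.099] hi [ 0.685 -0.038  0.115]
scene orange 42 [262.2 260.2] med [ 0.56   -0.1729  0.0318] lo [ 0.539 -0.179  0.023] hi [ 0.571 -0.154  0.038]
scene blue 36 [333.7 209.8] med [0.6728 0.0868 0.1087] lo [0.65  0.078 0.1  ] hi [0.696 0.096 0.115]
scene black 34 [300.2 205.1] med [0.5223 0.1341 0.0156] lo [0.496 0.124 0.011] hi [0.552 0.14  0.023]
scene black 33 [258.3 242.5] med [ 0.4979 -0.1029  0.0169] lo [ 0.479 -0.106  0.01 ] hi [ 0.52  -0.094  0.022]
scene black 28 [274.  251.4] med [ 0.563  -0.1064  0.0161] lo [ 0.545 -0.111  0.01 ] hi [ 0.581 -0.1    0.024]
```

View pics/top_crop.png

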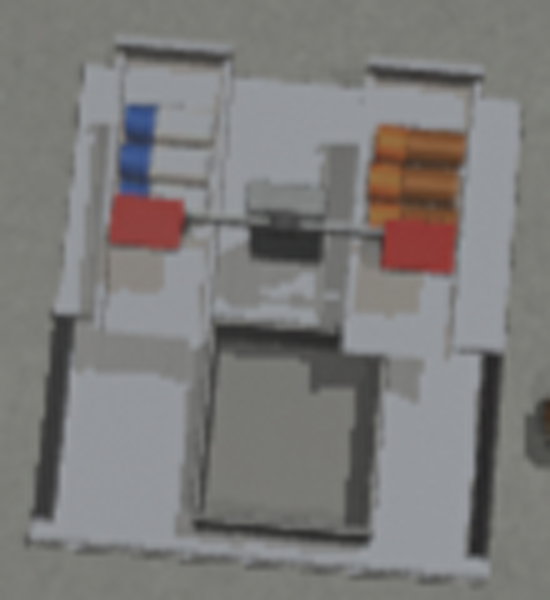

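The crop confirms the setup: the grey tray is in the middle at crop (290,430), blue is on the left and orange on the right. So I push the tray towards -y and press the left pad. The rack yaw is about -4.7° with its origin near (0.633, 0.007). Tray rim at 63 mm and pads at 145 mm match the given heights.

play_rows(
  rows=[0, 0, -8, 0.02, 0.045, 0.02, 1, 0, 0, -15, 0.04, 0.09, 0.04, 1, 0, 0, -22, 0.06, 0.135, 0.04, 1, 0, 0, -29.3, 0.08, 0.18, 0.04, 1, 0, 0, -29.3, 0.1, 0.225, 0.04, 1, 0, 0, -29.3, 0.12, 0.27, 0.04, 1, 0, 0, -29.3, 0.14, 0.315, 0.04, 1, 0, 0, -29.3, 0.16, 0.36, 0.04, 1],
  newtons=10,
)

```text
clock: 0.9
tcp_pos: [0.4195, -0.2077, 0.2626]
tool_rot: [3.139, -0.13, -0.0]
wrist_force: [0.3, -0.7, -0.4]
opening: 0.0275
grip_force: 0.0
```

play_rows(
  rows=[0, 0, 0, 0.02, 0.045, 0, 1, 0, 0, 0, 0.04, 0.09, 0, 1, 0, 0, 0, 0.06, 0.135, 0, 1, 0, 0, 0, 0.08, 0.18, 0, 1, 0, 0, 0, 0.1, 0.225, 0, 1, 0, 0, 0, 0.12, 0.27, 0, 1, 0, 0, 0, 0.12, 0.298, 0, 1, 0, 0, 0, 0.12, 0.298, 0, 1],
)

```text
clock: 1.7
tcp_pos: [0.5387, 0.0937, 0.2621]
tool_rot: [-3.137, 0.118, 0.002]
wrist_force: [-0.1, 0.2, -0.4]
opening: 0.0003
grip_force: 0.0
```

```bash
python3 - <<'E'
from h import *
o=get_obs();print(o["clock"],o["tcp_pos"],R.from_rotvec(o["tool_rot"]).as_matrix().round(3),o["opening"],o["wrist_force"])
T=rotm(o["tool_rot"]);c=capture("wrist");X=np.array(c["T_tool_cam"])
c["orientation"]=T@X[:3,:3];c["origin"]=o["tcp_pos"]+T@X[:3,3]
cv2.imwrite("pics/wrist1.png",c["color"][...,::-1])
P=pts(c);hsv=cv2.cvtColor(c["color"],cv2.COLOR_RGB2HSV).astype(int);H,S,V=[hsv[...,i] for i in range(3)]
m=((H<5)|(H>174))&(S>170)&(V>90)
nn,lab,st,ce=cv2.connectedComponentsWithStats(m.astype(np.uint8))
for i in range(1,nn):
    if st[i,4]>60:
        q=P[lab==i];print(ce[i].round(),np.median(q,0).round(4),cv2.minAreaRect((q[:,:2]*1000).astype(np.float32)))
E
```

```text
1.7 [0.53867972 0.09372747 0.26206851] [[ 0.997 -0.075 -0.001]
 [-0.075 -0.997  0.002]
 [-0.002 -0.002 -1.   ]] 0.00028524297093995073 [-0.13969104  0.21048117 -0.42483118]
```

View pics/wrist1.png

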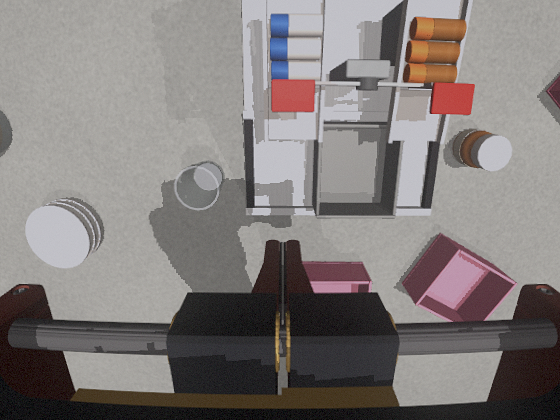

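The wrist view shows the tray at (355,165), the left pad at (293,96), the right pad at (452,98), the beaker at (198,187) and the fingertips at (283,245). Everything is undisturbed. I'll measure from this view.

```bash
cat >> h.py <<'E'
def wrist():
    o=get_obs();T=rotm(o["tool_rot"]);c=capture("wrist");X=np.array(c["T_tool_cam"])
    c["orientation"]=T@X[:3,:3];c["origin"]=o["tcp_pos"]+T@X[:3,3];return c
def reds(c,P):
    hsv=cv2.cvtColor(c["color"],cv2.COLOR_RGB2HSV).astype(int);H,S,V=[hsv[...,i] for i in range(3)]
    m=((H<6)|(H>174))&(S>150)&(V>80)&(P[...,2]>.1)&(P[...,2]<.2)
    nn,lab,st,ce=cv2.connectedComponentsWithStats(m.astype(np.uint8))
    return [(ce[i].round(),np.median(P[lab==i],0).round(4),cv2.minAreaRect((P[lab==i][:,:2]*1000).astype(np.float32))) for i in range(1,nn) if st[i,4]>60]
E
python3 - <<'E'
from h import *
c=wrist();P=pts(c);print(c["color"][96,293],P[96,293],P[165,355],P[140,283])
for r in reds(c,P):print(r)
m=(P[...,2]>.058)&(P[...,2]<.069);m[:118]=0;m[218:]=0;m[:,:245]=0;m[:,:305]=0;m[:,440:]=0
q=(P[m][:,:2]*1000).astype(np.float32);print(m.sum(),cv2.minAreaRect(q))
E
```

```text
[187  83  83] [0.62568465 0.07642431 0.14681048] [ 0.53612391 -0.00230406  0.01204577] [0.57485547 0.08845266 0.00851375]
(array([285., 102.]), array([0.6168, 0.0872, 0.1466]), ((626.2798461914062, 80.42958068847656), (34.7546272277832, 24.63782501220703), 85.51586151123047))
(array([448.,  98.]), array([ 0.6156, -0.0542,  0.1448]), ((616.9150390625, -54.9136962890625), (36.1156005859375, 27.56496810913086), 86.76139831542969))
1175 ((538.1837768554688, 7.697795867919922), (95.98914337158203, 109.84036254882812), 85.33856964111328)
```

play_rows(
  rows=[0, 0, 0, 0, 0, -0.05, 1, 0, 0, 0, 0, 0, -0.1, 1, 0, 0, 0, 0, 0, -0.15, 1, 0, 0, 0, 0, 0, -0.19, 1, 0, 0, 0, 0, 0, -0.215, 1, 0, 0, 0, 0, 0, -0.227, 1, 0, 0, 0, 0, 0, -0.227, 1],
)

```text
clock: 2.5
tcp_pos: [0.5385, 0.0867, 0.0345]
tool_rot: [3.138, -0.132, -0.004]
wrist_force: [0.3, 0.3, -0.1]
opening: 0.0006
grip_force: 0.0
```

play_rows(
  rows=[0, 0, 0, -0.001, -0.01, 0, 1, 0, 0, 0, -0.0015, -0.018, 0, 1, 0, 0, 0, -0.002, -0.024, 0, 1, 0, 0, 0, -0.0025, -0.03, 0, 1, 0, 0, 0, -0.003, -0.036, 0, 1, 0, 0, 0, -0.0035, -0.042, 0, 1, 0, 0, 0, -0.004, -0.048, 0, 1, 0, 0, 0, -0.0045, -0.054, 0, 1],
)

```text
clock: 3.3
tcp_pos: [0.5349, 0.0341, 0.0357]
tool_rot: [-3.139, 0.129, -0.0]
wrist_force: [-0.0, 3.3, 4.1]
opening: 0.0007
grip_force: 2.1
```

play_rows(
  rows=[0, 0, 0, -0.0004, -0.004, 0, 1, 0, 0, 0, -0.0008, -0.008, 0, 1, 0, 0, 0, -0.001, -0.011, 0, 1, 0, 0, 0, -0.0011, -0.014, 0, 1, 0, 0, 0, -0.0011, -0.014, 0, 1],
)

```text
clock: 3.8
tcp_pos: [0.5335, 0.0196, 0.0355]
tool_rot: [3.138, -0.131, -0.001]
wrist_force: [0.3, 1.6, 1.2]
opening: 0.0003
grip_force: 0.8
```

play_rows(
  rows=[0, 0, 0, 0, -0.002, 0, 1, 0, 0, 0, 0, -0.004, 0, 1, 0, 0, 0, 0, -0.004, 0, 1],
)

```text
clock: 4.1
tcp_pos: [0.5335, 0.0159, 0.0355]
tool_rot: [3.138, -0.13, -0.001]
wrist_force: [0.5, 1.7, 1.0]
opening: 0.0007
grip_force: 0.8
```

play_rows(
  rows=[0, 0, 0, 0, -0.002, 0, 1, 0, 0, 0, 0, -0.003, 0, 1, 0, 0, 0, 0, -0.003, 0, 1],
)

```text
clock: 4.4
tcp_pos: [0.5335, 0.0129, 0.0355]
tool_rot: [3.139, -0.13, -0.001]
wrist_force: [0.5, 0.9, -0.4]
opening: 0.0004
grip_force: 0.7
```

play_rows(
  rows=[0, 0, 0, 0, -0.002, 0, 1, 0, 0, 0, 0, -0.003, 0, 1, 0, 0, 0, 0, -0.003, 0, 1],
)

```text
clock: 4.7
tcp_pos: [0.5337, 0.0101, 0.0356]
tool_rot: [3.139, -0.13, -0.0]
wrist_force: [0.4, 2.3, 0.8]
opening: 0.0004
grip_force: 0.8
```

```bash
python3 - <<'E'
from h import *
c=capture("top");P=pts(c)
m=(P[...,2]>.057)&(P[...,2]<.069);m[:190]=0;m[245:]=0;m[:,:285]=0;m[:,335:]=0
q=(P[m][:,:2]*1000).astype(np.float32);print(m.sum(),cv2.minAreaRect(q))
cv2.imwrite("pics/t2.png",cv2.resize(c["color"][120:260,220:360,::-1],None,fx=4,fy=4))
E
```

```text
34 ((563.2634887695312, -92.50763702392578), (38.368873596191406, 13.10187816619873), 4.337202072143555)
```

play_rows(
  rows=[0, 0, 0, 0, -0.002, 0, 1, 0, 0, 0, 0, -0.003, 0, 1, 0, 0, 0, 0, -0.003, 0, 1],
)

```text
clock: 5.05
tcp_pos: [0.5337, 0.0097, 0.0359]
tool_rot: [-3.137, 0.127, -0.0]
wrist_force: [-1.7, 8.5, 2.1]
opening: 0.0006
grip_force: 4.3
```

```bash
python3 - <<'E'
from h import *
c=wrist();P=pts(c);cv2.imwrite("pics/w2.png",c["color"][...,::-1])
E
```

```text
(no output)
```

View pics/w2.png

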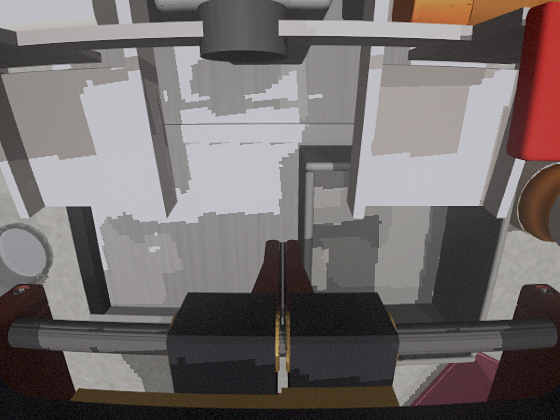

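The force rises to 8.5 N with no further motion, so the tray is at its stop. I'll retreat, rise and check.

play_rows(
  rows=[0, 0, 0, 0.001, 0.015, 0, 1, 0, 0, 0, 0.003, 0.04, 0, 1, 0, 0, 0, 0.003, 0.05, 0.04, 1, 0, 0, 0, 0.003, 0.06, 0.09, 1, 0, 0, 0, 0.003, 0.072, 0.14, 1, 0, 0, 0, 0.003, 0.075, 0.19, 1, 0, 0, 0, 0.003, 0.075, 0.22, 1, 0, 0, 0, 0.003, 0.075, 0.22, 1],
)

```text
clock: 5.9
tcp_pos: [0.539, 0.0833, 0.2608]
tool_rot: [-3.138, 0.13, -0.013]
wrist_force: [0.2, -0.2, -1.1]
opening: 0.0002
grip_force: 0.0
```

```bash
python3 - <<'E'
from h import *
o=get_obs();print(o["tcp_pos"],o["wrist_force"])
c=wrist();P=pts(c)
for r in reds(c,P):print(r)
O=np.array([.633,.0095]);Rk=np.array([[.9967,-.08],[.08,.9967]])
Q=(P[...,:2]-O)@Rk.T
m=(P[...,2]>.057)&(P[...,2]<.069)&(Q[...,0]<-.058)&(Q[...,0]>-.17)&(abs(Q[...,1])<.14);m[225:]=0
q=(P[m][:,:2]*1000).astype(np.float32);print(m.sum(),cv2.minAreaRect(q),np.percentile(Q[m],[1,99],axis=0))
k=(c["color"].max(-1)<60)&(P[...,2]>.01)&(P[...,2]<.024)&(Q[...,0]<-.06)&(Q[...,0]>-.16)
for s in(1,-1):
    z=Q[k&(s*Q[...,1]>.1)&(s*Q[...,1]<.135)];print("stop",len(z),np.percentile(z[:,1],[3,97]) if len(z) else 0)
cv2.imwrite("pics/w3.png",c["color"][...,::-1])
E
```

```text
[0.53896158 0.0832919  0.26080543] [ 0.22797749 -0.2269041  -1.05531654]
(array([266.,  95.]), array([0.6321, 0.096 , 0.1467]), ((626.5443115234375, 84.10493469238281), (27.25385093688965, 23.995664596557617), 85.25437927246094))
(array([439.,  99.]), array([ 0.6157, -0.0544,  0.1448]), ((616.3548583984375, -54.973541259765625), (36.02775192260742, 27.683645248413086), 86.90974426269531))
1099 ((524.0347290039062, -45.188621520996094), (96.97296905517578, 92.130859375), 85.31356048583984) [[-0.14991857 -0.11124554]
 [-0.05937941 -0.0150188 ]]
stop 226 [0.11630795 0.12544263]
stop 181 [-0.10863846 -0.10679315]
```

View pics/w3.png

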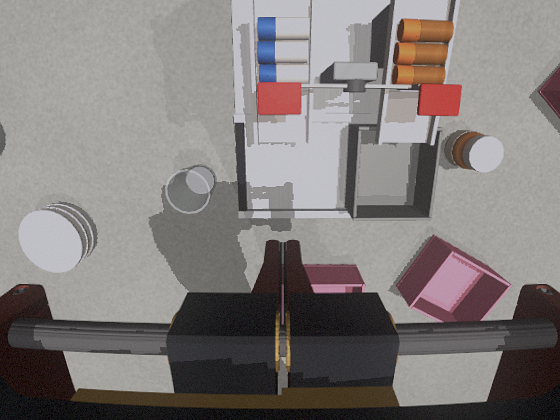

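The tray is flush with the right stop at (435,170), spanning rack y -111 to -15 mm. The gate is still shut and the bystanders haven't moved. Next I hover over the left pad.

play_rows(
  rows=[0, 0, 0, 0.045, 0, 0, 1, 0, 0, 0, 0.088, 0.001, -0.02, 1, 0, 0, 0, 0.088, 0.001, -0.06, 1, 0, 0, 0, 0.088, 0.001, -0.085, 1, 0, 0, 0, 0.088, 0.001, -0.085, 1, 0, 0, 0, 0.088, 0.001, -0.085, 1, 0, 0, 0, 0.088, 0.001, -0.085, 1],
)

```text
clock: 6.65
tcp_pos: [0.6253, 0.0836, 0.172]
tool_rot: [-3.139, 0.13, -0.003]
wrist_force: [0.1, 0.3, 1.1]
opening: 0.0007
grip_force: 0.0
```

```bash
python3 - <<'E'
from h import *
o=get_obs();print(o["tcp_pos"],rotm(o["tool_rot"]).round(3),o["wrist_force"])
c=wrist();P=pts(c);w=capture("scene")
cv2.imwrite("pics/4.png",np.hstack([c["color"][:,:,::-1][:,180:420],cv2.resize(w["color"][150:290,230:370,::-1],(420,420))]))
E
```

```text
[0.62528467 0.08360947 0.17195667] [[ 0.997 -0.082  0.002]
 [-0.082 -0.997  0.   ]
 [ 0.002 -0.    -1.   ]] [0.09906569 0.31786285 1.14018808]
```

View pics/4.png

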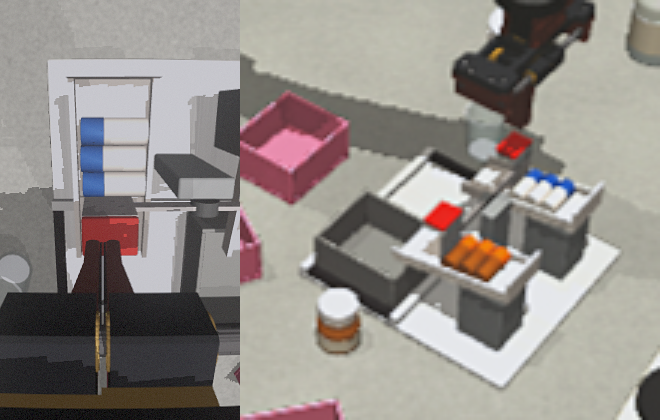

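The fingertips (515,120 on the right) hang about 25 mm over the left pad (515,148), well clear of the vials. Now I press in steps.

play_rows(
  rows=[0, 0, 0, 0.0005, 0, -0.015, 1, 0, 0, 0, 0.0005, 0, -0.022, 1, 0, 0, 0, 0.0005, 0, -0.028, 1, 0, 0, 0, 0.0005, 0, -0.034, 1, 0, 0, 0, 0.0005, 0, -0.038, 1, 0, 0, 0, 0.0005, 0, -0.042, 1, 0, 0, 0, 0.0005, 0, -0.042, 1],
)

```text
clock: 7.45
tcp_pos: [0.625, 0.0833, 0.1281]
tool_rot: [3.139, -0.129, -0.001]
wrist_force: [0.1, 0.7, 0.4]
opening: 0.0008
grip_force: 0.2
```

play_rows(
  rows=[0, 0, 0, 0, 0, -0.003, 1, 0, 0, 0, 0, 0, -0.005, 1, 0, 0, 0, 0, 0, -0.005, 1],
)

```text
clock: 7.75
tcp_pos: [0.6251, 0.0832, 0.1234]
tool_rot: [3.139, -0.13, -0.0]
wrist_force: [-0.9, 1.0, 0.6]
opening: 0.0002
grip_force: 0.8
```

play_rows(
  rows=[0, 0, 0, 0, 0, -0.002, 1, 0, 0, 0, 0, 0, -0.004, 1, 0, 0, 0, 0, 0, -0.004, 1],
)

```text
clock: 8.05
tcp_pos: [0.6252, 0.0832, 0.1193]
tool_rot: [3.139, -0.13, -0.0]
wrist_force: [0.4, 0.9, 0.4]
opening: 0.0002
grip_force: 0.8
```

play_rows(
  rows=[0, 0, 0, 0, 0, -0.002, 1, 0, 0, 0, 0, 0, -0.003, 1, 0, 0, 0, 0, 0, -0.003, 1],
)

```text
clock: 8.35
tcp_pos: [0.6253, 0.0832, 0.1175]
tool_rot: [3.139, -0.13, 0.001]
wrist_force: [-3.1, 1.3, 8.7]
opening: 0.0003
grip_force: 4.0
```

The force jump to 8.7 N means the gate is at its stop. I'll hold briefly, lift off and check.

play_rows(
  rows=[0, 0, 0, 0, 0, -0.001, 1, 0, 0, 0, 0, 0, -0.001, 1, 0, 0, 0, 0, 0, -0.001, 1, 0, 0, 0, 0, 0, 0.02, 1, 0, 0, 0, 0, 0, 0.07, 1, 0, 0, 0, 0, 0, 0.12, 1, 0, 0, 0, -0.05, 0, 0.15, 1, 0, 0, 0, -0.1, 0, 0.15, 1],
)

```text
clock: 9.15
tcp_pos: [0.534, 0.083, 0.2691]
tool_rot: [-3.138, 0.132, -0.009]
wrist_force: [-0.3, 0.3, 0.5]
opening: 0.0005
grip_force: 0.0
```

play_rows(
  rows=[0, 0, 0, -0.03, 0, 0, 1, 0, 0, 0, -0.03, 0, 0, 1, 0, 0, 0, -0.03, 0, 0, 1, 0, 0, 0, -0.03, 0, 0, 1, 0, 0, 0, -0.03, 0, 0, 1, 0, 0, 0, -0.03, 0, 0, 1],
)

```text
clock: 9.75
tcp_pos: [0.503, 0.0833, 0.2655]
tool_rot: [-3.139, 0.13, 0.002]
wrist_force: [-0.5, 0.2, 0.5]
opening: 0.0005
grip_force: 0.0
```

```bash
python3 - <<'E'
from h import *
o=get_obs();print(o["clock"],o["tcp_pos"],o["wrist_force"])
c=wrist();P=pts(c)
for r in reds(c,P):print(r)
w=capture("scene");PS=pts(w)
for r in reds(w,PS):print(r)
cv2.imwrite("pics/5.png",np.hstack([c["color"][:300,180:,::-1],cv2.resize(w["color"][150:290,230:370,::-1],(300,300))]))
E
```

```text
9.75 [0.50302292 0.08330101 0.26551628] [-0.52593135  0.21677145  0.46765761]
(array([433.,  48.]), array([ 0.6166, -0.0367,  0.1729]), ((616.7154541015625, -36.24599075317383), (32.0979118347168, 25.576086044311523), 85.35467529296875))
(array([271.,  57.]), array([0.6266, 0.0846, 0.1141]), ((626.2554931640625, 84.79471588134766), (32.225189208984375, 25.49003028869629), 84.39254760742188))
```

View pics/5.png

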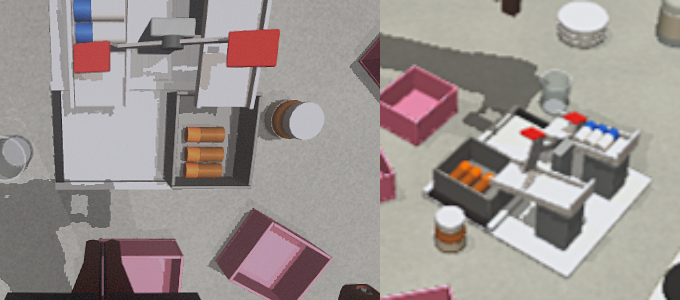

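All three orange vials lie in the tray (205,152). The three blue vials are still held. The pads at 114 and 173 mm put the gate at about 0.447 rad, and the robot is clear.

```bash
python3 -c "
from h import *
print(sign_off())"
```

```text
the job is handed in; nothing more can be done
None
```

The job is handed in: the tray is at its end stop under the orange (right) chute with all three orange vials in it, the gate is rocked over at about 0.447 rad with the blue vials held, and the pictures showed no bystander moved; sign-off returned no verdict.

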